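Load the spring magazine with block batteries

ROBOT

A 6-joint arm with a two-finger parallel gripper is mounted at the origin on a cart in front of the work surface, level with it; the furniture and walls round the work are solid. World frame = base frame: x ahead of the robot, y to its left, z up, the work surface at z = 0. Lengths are in m, angles in degrees, forces in N, time in s.
With the tool pointing down it reaches from about 0.3 to 0.75 m from the base axis. Payload 8.5 kg.
Tool frame: the origin (TCP) lies at the very end of the fingers, on their centre line; the grasp point (between the pads) lies 19 mm behind it; z points along the fingers, y is the line along which they close (so a half turn about z gives the same grasp; the last joint's range is limited). The gripper opens to 85 mm and grips with 20 to 120 N. Pads are 22 mm wide; open, the fingers measure 114 mm over their backs; the gripper's body (76 mm by 85 mm) begins 54 mm behind the grasp point. The pads swing forward as they close: fully open they stand 13 mm farther back than shut.
Start: joints at [54.872, 21.807, 74.336, -0, 83.858, -12.336], TCP at [0.213, 0.507, 0.231] pointing down, gripper open.
Joint ranges: [-178.18, 178.18], [-50.72, 133.34], [12.68, 142.11], [-81.47, 261.47], [9.98, 163.14], [-165.26, 165.26]. Speed limits (degrees/s): [136.94, 136.94, 180, 180, 180, 180].

INTERFACE

Orientations are given as a 3x3 rotation matrix whose columns are the frame's x, y, z axes.
In Python, from rig import * gives the robot as it stands. The module is installed in compiled form; this text tells all that it offers.
- The arm moves only by the shell command python3 -m pendant 'ROWS' [OPENING] [FORCE]. ROWS is JSON, a list of rows, each a list of 2 entries, a list of its own where there are three numbers: the shift along the tool's x, y, z as a fraction of full scale, then the turn, a rotation vector about the tool's x, y, z as a fraction of full scale. A call has 1 to 8 rows; each row shifts and turns the commanded pose from where the row before left it, along the tool's axes as they then stand; what a row does not reach is not made up. Full scale, the value 1, is 40 mm for a shift and 5 degrees for a turn. A row lasts 1/8 s, in which the tool goes at most 62.5 mm and 10.7 degrees, less where a joint would pass 70% of its speed; a pose out of reach is approached as far as the arm can. A call with a number of a shift or a turn outside -1 to 1 is refused whole. A call with a gripper value outside its range is refused whole. OPENING is the opening, from 0 (shut) to 1 (fully open), set as the call begins (- or left out, the last holds). The fingers move at their own pace and stop on an object; FORCE is the grip in N (left out, the last holds). Time passes only in rows, so rows that do not move let the fingers close. It gives the time, the measured TCP pose, the force, the opening and the grip force at its end, in the units of the state.
- observe(): the state, without advancing time (a new reading comes with each control period).
- get_image(name): name is "scene" or "top"; returns a dict with "img" (480x640x3 uint8, blue, green, red), "range_z" (480x640 float32, m along the optical axis (not along the pixel's ray), 0 where there is no reading), "camera_matrix" (3x3 intrinsics, pixels), "dist_coeffs" ([k1, k2, p1, p2, k3] as OpenCV has them; the pictures are not rectified), "eye" and "rotation" of the camera in the world. Camera axes: x right, y down, z forward; pixel columns grow to the right and rows downward; lengths in m; the calibration is good to about 2 mm. A picture is of the moment at which its call begins.
- close_job(): hands the job in; it is judged then, once.
Trained networks look in the newest picture that a camera, given by its name, has taken for a name from the list of things; names that differ only in an ending like _2 or _b are one class to them, and where a whole thing is asked for, a point or a joint stands for the part that bears it (a point fixed in the world has none). Each returns a list of dicts, best first, with "conf" (0 to 1); they miss things now and then, are a little off and sometimes report something else, mostly with a low value. They report only what shows in the picture. A call takes as long as a camera call. They do not tell look-alikes from the thing itself.
- regions_of(camera, query): "mask" (480x640 bool, what is visible of it).
- landmark_of(camera, query): "point" ([x, y, z] in m, in world coordinates, good to about 4 mm: a listed point, or the origin of a listed thing).
The state is a dict: "time_s": time; "q": joint angles; "qvel": joint speeds; "joint_efforts": joint torques, N m; "position": TCP position; "tool_rot": TCP orientation; "ft_force": force on the tool from outside, world axes, zero at the start; "wrist_torque": the same for the moment, N m; "grip_width": finger opening in m; "gripper_force": force on a finger pad.
Only numpy, scipy, OpenCV 4.12 (cv2) and the standard library are available. Lean on these libraries where they do the work, as an engineer would, in place of code of your own. Each camera call takes 0.05 s, during which the arm holds its last target. There are 200 camera calls.

TASK

Load both loose block batteries into the spring-loaded battery magazine, one at a time: set each one flat in the mouth and press it straight down until it has gone past the two sprung lips and they snap shut above it, so that both end up held inside, one on top of the other. Feel your way down and stop as soon as the battery is past the lips or the stack comes up solid: never load the magazine with more than about 40 N, and leave the other things on the bench where they are.

Things in the scene. Friction and masses are not known exactly. Their poses are not given: they have to be found in the camera images.
- stand: Stand of the magazine, fixed on the bench: dark steel base plate 70 x 125 x 10 mm (x -35..35, y -55..71) carrying an upright, open aluminium battery tube. Origin on the bench (z 0), on the tube's vertical axis; z up. A battery goes in flat, its length along this frame's y, its width along x, either way round. The mouth rim is about 46 x 66 mm outside.
- post_top (a point): Top of the stand's 12 mm steel post, 84 mm above the bench. The tube is clamped to the post at a height that varies within 20 mm and IS NOT REPORTED, so heights of the tube are given as spans that move together: flared rim 95 to 115 mm above the bench, top of the lips' ramps 81 to 101, underside of the lips 70 to 90 mm.
- pocket (a point): Point on the tube's axis at the base plate's top, 10 mm above the bench. Pocket: 29 mm in x, 54 in y; the guide above the lips is 28.8 mm in x, flaring to 34 at the rim. Both x sides are open slots for |y| under 15 mm, from 34 to 54 mm above the bench upward, so fingers closing along x pass at the middle. Two batteries fill it with 2 mm to spare; then it is hard on its stop.
- lip_front (a joint): Sprung steel lip on the tube's -x side: 0 m = shut (two tabs at |y| 16 to 25 mm reach 5 mm into the pocket), up to 7 mm outward, 3 to 5 mm while a battery passes. A battery let go in the mouth rests on the lips' sloping ramps, underside about 75 to 99 mm above the bench, and has to go down about 25 mm from there.
- lip_back (a joint): The same lip on the +x side. FORCES: inside the pocket a spring plate pushes up with 2 N at rest, about 4 N with one battery in and 7 N with two; passing the lips adds about 4 to 8 N on the way (polished ramps at 60 degrees). The first battery has 19 mm of free way below its latched place, the second only 2 mm.
- battery_a: black block battery lying flat on the bench, 26 (x) x 50 (y, with the terminals at one end; body 47 from -22 to +25 mm) x 17 mm high, 45 g; origin at the centre of its underside, z up. Grip it across its 26 mm width.
- battery_b: a second battery of the same kind and frame. (Beware: behind the right half of the work stands the drying oven, its front and door handle from about 0.60 m ahead of the robot, 0.3 m high.)
- stopwatch: bystander: stopwatch lying flat, 63 x 58 x 17 mm; origin under its centre
- crucible: bystander: crucible, 45 x 45 x 36 mm; origin under its centre
- solder_tin: bystander: round tin, 47 x 47 x 28 mm; origin under its centre
- calculator: bystander: calculator lying flat, 118 x 68 x 15 mm; origin under its centre
- screwdriver: bystander: screwdriver lying flat, 172 x 22 x 22 mm; origin under its centre
Not all that is in view belongs to the job. Leave any brown look-alike of the battery_a alone.

How it is judged:
By the outcome, as a careful person would: the job done as asked, in the order asked, and still so for the second after the job is handed in, with the robot touching nothing.
It also fails if it takes over 72 s, if anything falls off the work surface, if the arm or the gripper's body presses on something with over 40 N, if the wrist force passes 120 N, or if a joint passes its speed limit or range.

## Working session

There is one attempt and no reset: what is moved stays moved. The work goes in short steps, Python scripts to look and compute and a shell command to move; the robot and the scene stay as the last step left them, time stands still between calls to the robot, and variables do not carry over. Pictures are saved under pics/ and viewed, at most 10 in all, crops included, and the job is handed in when it is done.

```bash
mkdir -p pics; cat > h.py <<'E'
from rig import *
import numpy as np, cv2
def world(c,mask):
    v,u=np.nonzero(mask&(c["range_z"]>0)); z=c["range_z"][v,u]
    p=cv2.undistortPoints(np.c_[u,v].astype(np.float32)[:,None],np.array(c["camera_matrix"]),np.array(c["dist_coeffs"]))[:,0]
    P=np.c_[p*z[:,None],z]
    return P@np.array(c["rotation"]).T+np.array(c["eye"]),u,v
E
python3 - <<'E'
from h import *
s=observe();print(s["time_s"],s["position"],np.round(s["tool_rot"],3),s["ft_force"],s["grip_width"])
for n in("top","scene"):
    c=get_image(n);cv2.imwrite(f"pics/{n}0.png",c["img"]);print(n,np.round(c["eye"],3),np.round(c["rotation"],2).tolist())
    for q in("battery_a","stand","post_top","pocket","stopwatch","crucible","solder_tin","calculator","screwdriver"):
        for d in landmark_of(n,q): print(n,q,round(d["conf"],2),np.round(d["point"],3))
    for d in regions_of(n,"battery_a"):
        P,u,v=world(c,d["mask"]);print("reg",round(d["conf"],2),d["mask"].sum(),u.mean(),v.mean(),np.median(P,0),c["img"][v,u].mean(0))
E
```

```text
0.0 [0.21291613 0.50679818 0.23070472] [[-0.922  0.387 -0.001]
 [ 0.387  0.922 -0.001]
 [ 0.    -0.001 -1.   ]] [-0.66533727  0.79282625  0.43454876] 0.08554442382399996
top [0.316 0.016 1.777] [[0.01, -0.99, 0.13], [-1.0, -0.01, -0.0], [0.0, -0.13, -0.99]]
top battery_a 0.72 [ 0.484  0.057 -0.001]
top battery_a 0.71 [ 0.461 -0.194  0.003]
top battery_a 0.65 [ 0.473 -0.039 -0.001]
top battery_a 0.62 [ 0.519 -0.271  0.003]
top battery_a 0.52 [ 0.531 -0.118 -0.001]
top stand 0.98 [ 0.485  0.207 -0.004]
top post_top 0.96 [0.473 0.244 0.088]
top pocket 0.75 [0.488 0.2   0.009]
top stopwatch 0.61 [0.596 0.12  0.003]
top crucible 0.48 [ 0.608 -0.118 -0.001]
top solder_tin 0.55 [ 0.625 -0.013  0.002]
top calculator 0.72 [ 0.537 -0.425  0.005]
top screwdriver 0.67 [ 0.487  0.42  -0.001]
reg 0.72 115 345.81739130434784 255.02608695652174 [ 0.47179961 -0.04408095  0.01855442] [65.51304348 79.5826087  89.95652174]
reg 0.58 131 420.0692307692308 240.8153846153846 [ 0.51678834 -0.27143627  0.01759605] [ 57.09230769  88.76923077 135.18461538]
reg 0.52 119 314.3135593220339 250.97457627118644 [0.48
[... 891 characters left out ...]
ator 0.63 [ 0.543 -0.428 -0.001]
scene screwdriver 0.47 [0.489 0.411 0.008]
reg 0.71 239 424.6932773109244 315.85714285714283 [ 0.51073223 -0.27348462  0.01680019] [27.21428571 59.95798319 98.32352941]
reg 0.66 223 299.4887892376682 272.8609865470852 [0.47810134 0.04710377 0.01648084] [25.88340807 55.37668161 90.60089686]
reg 0.61 202 366.08415841584156 289.2524752475247 [ 0.51557302 -0.12078661  0.017309  ] [28.18316832 59.68811881 97.00990099]
reg 0.59 222 327.9009009009009 289.57207207207205 [ 0.46489071 -0.0451587   0.01686915] [39.99099099 56.90540541 64.23423423]
reg 0.58 266 383.4661654135338 317.3496240601504 [ 0.45453593 -0.19925035  0.01704425] [39.94736842 57.35338346 64.56015038]
```

```bash
python3 - <<'E'
from h import *
a=cv2.imread("pics/top0.png")[205:285,230:450];b=cv2.imread("pics/scene0.png")[190:340,220:460]
a=cv2.resize(a,(780,284),interpolation=3);b=cv2.resize(b[:, :],(480,300),interpolation=3)
o=np.zeros((590,780,3),np.uint8);o[:284]=a;o[288:588,:480]=b;cv2.imwrite("pics/crop0.png",o)
# geometry of the black batteries and the tube
for n in("top","scene"):
    c=get_image(n)
    for d in regions_of(n,"battery_a"):
        P,u,v=world(c,d["mask"]);
        if np.median(P[:,0])>.5 or np.median(P[:,1])>0: continue
        Q=P[(abs(P[:,2]-.017)<.004)];r=cv2.minAreaRect((Q[:,:2]*1000).astype(np.float32));print(n,r,len(Q))
    for q in("stand",):
        for d in regions_of(n,q):
            P,u,v=world(c,d["mask"]);print("stand",round(d["conf"],2),len(P),np.percentile(P[:,2],[50,90,97,99,100]))
    allm=np.ones((480,640),bool);P,u,v=world(c,allm)
    k=(abs(P[:,0]-.487)<.07)&(abs(P[:,1]-.205)<.1)&(P[:,2]>.08)&(P[:,2]<.13);Q=P[k]
    print(n,np.histogram(Q[:,2],bins=np.arange(.08,.13,.003)))
    k=Q[:,2]>.092;print(cv2.minAreaRect((Q[k,:2]*1000).astype(np.float32)))
    k=(abs(P[:,0]-.487)<.09)&(abs(P[:,1]-.205)<.1)&(abs(P[:,2]-.010)<.004);print("plate",cv2.minAreaRect((P[k,:2]*1000).astype(np.float32)))
E
```

```text
top ((471.9450988769531, -43.24374771118164), (25.376562118530273, 47.1552848815918), 19.974384307861328) 87
top ((461.6634216308594, -197.3640594482422), (25.668933868408203, 45.03999710083008), 21.979063034057617) 77
stand 0.7 1010 [0.01553371 0.09696795 0.11162232 0.11516907 0.1205042 ]
top (array([19, 41, 54, 44, 27, 19,  5,  6, 21, 19, 20, 16,  6,  1,  0,  0]), array([0.08 , 0.083, 0.086, 0.089, 0.092, 0.095, 0.098, 0.101, 0.104,
       0.107, 0.11 , 0.113, 0.116, 0.119, 0.122, 0.125, 0.128]))
((491.60076904296875, 202.12350463867188), (55.904483795166016, 63.88766098022461), 15.969953536987305)
plate ((487.13720703125, 205.25697326660156), (179.46604919433594, 198.36117553710938), 0.3451923429965973)
scene ((460.34429931640625, -198.26197814941406), (29.11031150817871, 47.4119987487793), 22.285980224609375) 192
scene ((468.6185607910156, -43.08891296386719), (30.685562133789062, 47.372493743896484), 19.558631896972656) 159
stand 0.66 1703 [0.03945991 0.0952712  0.10821655 0.1110721  0.11525962]
stand 0.54 276 [0.02748553 0.03669506 0.03780183 0.0383684  0.04004174]
scene (array([15, 38, 91, 64, 24, 27, 27, 29, 29, 40, 19, 10,  0,  0,  0,  0]), array([0.08 , 0.083, 0.086, 0.089, 0.092, 0.095, 0.098, 0.101, 0.104,
       0.107, 0.11 , 0.113, 0.116, 0.119, 0.122, 0.125, 0.128]))
((485.58599853515625, 200.5311737060547), (45.863460540771484, 64.00067901611328), 17.829570770263672)
plate ((499.90130615234375, 179.25674438476562), (92.73041534423828, 201.00311279296875), 30.928600311279297)
```

View pics/crop0.png

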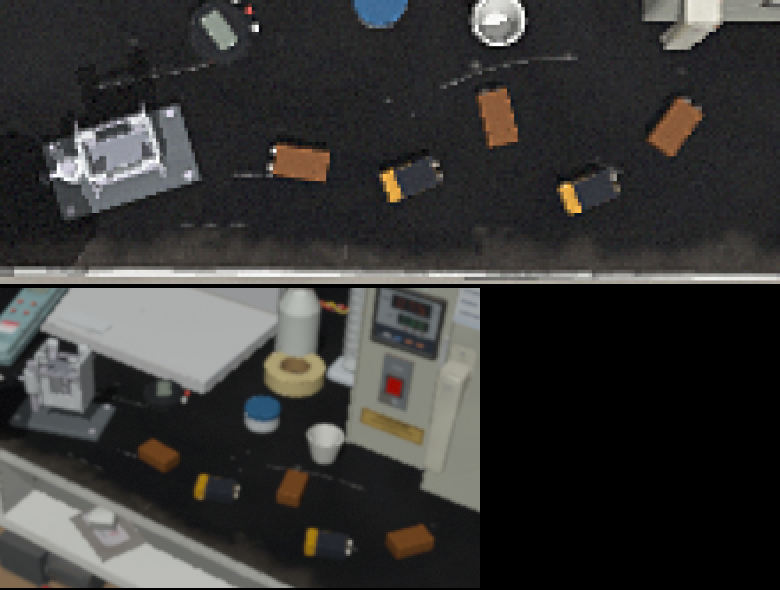

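View pics/scene0.png

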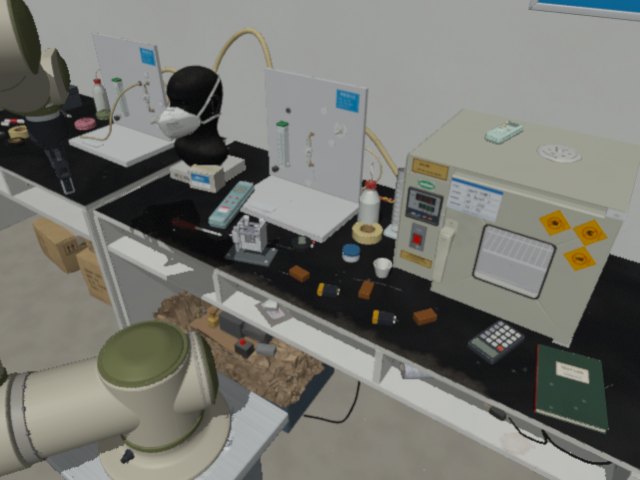

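Black batteries with yellow ends (the ones meant, black as described) sit at top pixels (346,255) and (396,258). The three brown look-alikes are at (314,251), (370,238) and (420,241) and stay put. The stand is at top px ~(264,248). Next I refine the poses with averaged pictures.

```bash
cat > meas.py <<'E'
from h import *
def avg(n,k=8):
    cs=[get_image(n) for _ in range(k)];c=dict(cs[0])
    z=np.array([x["range_z"] for x in cs]);z[z==0]=np.nan
    c["range_z"]=np.nan_to_num(np.nanmedian(z,0)).astype(np.float32);c["img"]=np.mean([x["img"] for x in cs],0)
    P,u,v=world(c,np.ones((480,640),bool));return P,c["img"][v,u]
def near(P,x,y,r): return np.hypot(P[:,0]-x,P[:,1]-y)<r
def rect(Q): (a,b,t)=cv2.minAreaRect((Q[:,:2]*1000).astype(np.float32)); return np.round(a,1),np.round(b,1),round(t,1)
def inframe(Q,c,yaw):
    t=np.radians(yaw);return (Q[:,:2]-c)@np.array([[np.cos(t),-np.sin(t)],[np.sin(t),np.cos(t)]])*1000
E
python3 - <<'E'
from meas import *
for n in("top","scene"):
    P,C=avg(n)
    print(n,"bench z",np.median(P[near(P,.46,-.12,.03)][:,2]))
    for x,y in((.472,-.043),(.4615,-.197)):
        Q=P[near(P,x,y,.036)];print("bat z",np.percentile(Q[:,2],[80,90,95]));Q=Q[Q[:,2]>.012];print(rect(Q),len(Q),Q.mean(0).round(4))
        L=inframe(Q,[x,y],20.5);print(" ext x",np.percentile(L[:,0],[2,98]).round(1)," y",np.percentile(L[:,1],[2,98]).round(1))
    Q=P[near(P,.4875,.202,.045)&(P[:,2]>.1)]
    print("rim",np.percentile(Q[:,2],[50,80,90,95,99]).round(4),rect(Q))
    for yaw in(15,17,19):
        L=inframe(Q,[.4875,.202],yaw);print(yaw," ext x",np.percentile(L[:,0],[1,5,95,99]).round(1)," y",np.percentile(L[:,1],[1,5,95,99]).round(1))
    Q=P[near(P,.473,.247,.012)&(P[:,2]>.078)];print("post",np.median(Q,0).round(4),len(Q))
    Q=P[near(P,.485,.208,.09)&(P[:,2]>.006)&(P[:,2]<.014)];print("plate",rect(Q),len(Q))
E
```

```text
top bench z 0.000816167156619696
bat z [0.01774112 0.01917305 0.01966363]
(array([472.3, -44. ]), array([26.4, 48.7]), 20.9) 134 [ 0.4716 -0.043   0.0182]
 ext x [-12.8  12.6]  y [-22.4  22.4]
bat z [0.01755875 0.01917609 0.02008517]
(array([ 461.9, -197.4]), array([26.3, 47.7]), 20.8) 136 [ 0.4616 -0.1967  0.0182]
 ext x [-12.5  13. ]  y [-22.6  22.9]
rim [0.1096 0.1127 0.1136 0.114  0.1152] (array([488.6, 201.4]), array([43.2, 63.3]), 18.3)
15  ext x [-21.9 -19.7  19.4  20.6]  y [-32.5 -31.8  29.5  30.3]
17  ext x [-21.  -19.8  19.1  20.2]  y [-32.5 -31.6  29.4  30.4]
19  ext x [-20.8 -20.   18.8  21.1]  y [-32.5 -31.6  29.4  30. ]
post [0.4731 0.2439 0.086 ] 13
plate (array([471.4, 212.5]), array([123.2, 145.5]), 0.3) 501
scene bench z -0.0008781221807851458
bat z [0.00524852 0.01760751 0.01820587]
(array([471. , -43.8]), array([27.3, 48.9]), 20.7) 178 [ 0.4686 -0.0442  0.0173]
 ext x [-14.7  10.8]  y [-22.5  22.8]
bat z [0.01735798 0.01802836 0.01847611]
(array([ 461. , -197.4]), array([27.2, 48.7]), 22.4) 207 [ 0.4584 -0.1976  0.0174]
 ext x [-14.1  11.4]  y [-21.8  23.1]
rim [0.1071 0.1101 0.1121 0.1126 0.1138] (array([485.5, 200.4]), array([42. , 63.1]), 17.4)
15  ext x [-23.2 -21.4  17.5  18.9]  y [-32.5 -31.7  27.1  29.8]
17  ext x [-22.9 -21.3  17.2  18.5]  y [-32.2 -31.4  27.2  29.6]
19  ext x [-23.6 -21.   16.6  17.8]  y [-32.1 -31.4  27.5  29.5]
post [0.4711 0.2429 0.0844] 16
plate (array([482.9, 207.3]), array([ 68.8, 124.2]), 17.7) 627
```

```bash
python3 -m pendant '[[[0,0,0],[0,0,1]],[[0,0,0],[0,0,1]],[[0,0,0],[0,0,1]],[[0,0,0],[0,0,1]]]' 0.6 60
```

```text
time_s: 2.7
position: [0.2131, 0.507, 0.2313]
tool_rot: [[-0.732, 0.681, -0.0], [0.681, 0.732, -0.0], [-0.0, -0.0, -1.0]]
ft_force: [-0.5, -0.8, -0.1]
grip_width: 0.0513
gripper_force: 0.0
```

```bash
cat > to.py <<'E'
import sys
from rig import *
import numpy as np
x,y,z,yaw=map(float,sys.argv[1:5]);s=observe();R=np.array(s["tool_rot"]);d=np.array([x,y,z])-s["position"]
cur=np.degrees(np.arctan2(R[1,1],R[0,1]));print("turn z (units)",round((cur-yaw)/5,3),"yaw",cur.round(2),"tilt",R[:,2].round(4))
t=np.radians(yaw);Y=np.array([np.cos(t),np.sin(t),0]);X=np.array([-Y[1],Y[0],0])
print("shift units after turn:",np.round([d@X/.04,d@Y/.04,-d[2]/.04],3),"pos",np.round(s["position"],4),"F",np.round(s["ft_force"],1),"w",round(s["grip_width"],4),"t",s["time_s"])
E
python3 -m pendant '[[[0,0,0],[0,0,1]],[[0,0,0],[0,0,1]],[[0,0,0],[0,0,1]],[[0,0,0],[0,0,1]],[[0,0,0],[0,0,1]],[[0,0,0],[0,0,0.23]]]'; python3 to.py .4715 -.0438 .15 21
```

```text
time_s: 3.45
position: [0.2131, 0.507, 0.2313]
tool_rot: [[-0.359, 0.933, 0.0], [0.933, 0.359, -0.0], [-0.0, -0.0, -1.0]]
ft_force: [0.2, -0.6, -0.1]
grip_width: 0.0511
gripper_force: 0.0
turn z (units) 0.008 yaw 21.04 tilt [ 0. -0. -1.]
shift units after turn: [-15.171   1.097   2.033] pos [0.2131 0.507  0.2313] F [ 0.2 -0.6 -0.1] w 0.0511 t 3.45
```

```bash
python3 -m pendant '[[[-1,0.07,0],[0,0,0]],[[-1,0.07,0],[0,0,0]],[[-1,0.07,0],[0,0,0]],[[-1,0.07,0],[0,0,0]],[[-1,0.07,0],[0,0,0]],[[-1,0.07,0],[0,0,0]],[[-1,0.07,0],[0,0,0]],[[-1,0.07,0],[0,0,0]]]' && python3 -m pendant '[[[-1,0.08,0.4],[0,0,0]],[[-1,0.08,0.4],[0,0,0]],[[-1,0.08,0.4],[0,0,0]],[[-1,0.08,0.4],[0,0,0]],[[-1,0.08,0.4],[0,0,0]],[[-1,0.08,0.4],[0,0,0]],[[-1,0.06,0.4],[0,0,0]],[[-0.17,0,0],[0,0,0]]]'; python3 to.py .4715 -.0438 .004 21
```

```text
time_s: 4.45
position: [0.3494, 0.2153, 0.2315]
tool_rot: [[-0.361, 0.933, 0.001], [0.933, 0.361, 0.0], [-0.0, 0.001, -1.0]]
ft_force: [-0.2, 0.3, 0.8]
grip_width: 0.0512
gripper_force: 0.0
time_s: 5.45
position: [0.4725, -0.0452, 0.1183]
tool_rot: [[-0.358, 0.934, -0.002], [0.934, 0.358, 0.0], [0.001, -0.001, -1.0]]
ft_force: [0.1, 0.4, -0.0]
grip_width: 0.0512
gripper_force: 0.0
turn z (units) -0.004 yaw 20.98 tilt [-1.5e-03  4.0e-04 -1.0e+00]
shift units after turn: [ 0.041 -0.012  2.858] pos [ 0.4725 -0.0452  0.1183] F [ 0.1  0.4 -0. ] w 0.0512 t 5.45
```

```bash
python3 -m pendant '[[[0.04,-0.01,1],[0,0,0]],[[0,0,1],[0,0,0]],[[0,0,0.5],[0,0,0]],[[0,0,0.25],[0,0,0]],[[0,0,0.11],[0,0,0]],[[0,0,0],[0,0,0]]]' && python3 to.py .4715 -.0438 .004 21 && python3 -m pendant '[[[0,0,0],[0,0,0]],[[0,0,0],[0,0,0]],[[0,0,0],[0,0,0]],[[0,0,0],[0,0,0]],[[0,0,0],[0,0,0]]]' 0.15 60
```

```text
time_s: 6.2
position: [0.4715, -0.042, 0.0054]
tool_rot: [[-0.36, 0.933, 0.001], [0.933, 0.36, -0.0], [-0.001, 0.001, -1.0]]
ft_force: [0.3, -0.5, 0.4]
grip_width: 0.0511
gripper_force: 0.0
turn z (units) 0.017 yaw 21.08 tilt [ 8.e-04 -3.e-04 -1.e+00]
shift units after turn: [-0.042 -0.015  0.036] pos [ 0.4715 -0.042   0.0054] F [ 0.3 -0.5  0.4] w 0.0511 t 6.2
time_s: 6.82
position: [0.4715, -0.0421, 0.0058]
tool_rot: [[-0.359, 0.933, 0.001], [0.933, 0.359, -0.0], [-0.001, 0.001, -1.0]]
ft_force: [-0.8, 1.0, 6.7]
grip_width: 0.0247
gripper_force: 59.6
```

```bash
python3 -m pendant '[[[0,0,-0.3],[0,0,0]],[[0,0,-0.6],[0,0,0]],[[0,0,-1],[0,0,0]],[[0,0,-1],[0,0,0]],[[0,0,-1],[0,0,0]],[[0,0,-0.1],[0,0,0.66]],[[0,0,0],[0,0,0]]]' && python3 to.py .4865 .2025 .16 17.7; python3 - <<'E'
from meas import *
s=observe();p=np.array(s["position"])
P,C=avg("top",3)
Q=P[near(P,p[0],p[1]-.0,.2)]
c=get_image("top");cv2.imwrite("pics/grip.png",cv2.resize(c["img"][190:290,240:420],(720,400),interpolation=3))
c=get_image("scene");cv2.imwrite("pics/grips.png",cv2.resize(c["img"][180:330,230:430],(800,600),interpolation=3))
for n in("top","scene"):
  for d in landmark_of(n,"battery_a"): print(n,round(d["conf"],2),np.round(d["point"],4))
E
```

```text
time_s: 7.7
position: [0.4711, -0.0421, 0.1659]
tool_rot: [[-0.305, 0.952, 0.001], [0.952, 0.305, -0.001], [-0.001, 0.001, -1.0]]
ft_force: [-0.2, 0.9, -1.1]
grip_width: 0.0244
gripper_force: 59.0
turn z (units) 0.017 yaw 17.78 tilt [ 1.5e-03 -5.0e-04 -1.0e+00]
shift units after turn: [5.708 2.225 0.148] pos [ 0.4711 -0.0421  0.1659] F [-0.2  0.9 -1.1] w 0.0244 t 7.7
top 0.58 [0.4849 0.0552 0.0011]
top 0.56 [ 5.175e-01 -2.725e-01 -2.000e-04]
top 0.51 [ 0.4602 -0.1935  0.0019]
scene 0.83 [ 0.4651 -0.1955  0.0017]
scene 0.75 [0.4823 0.0591 0.0013]
scene 0.73 [ 0.4752 -0.0413  0.1563]
scene 0.72 [ 0.523  -0.2694  0.0011]
scene 0.54 [ 0.5224 -0.1178  0.0024]
```

View pics/grips.png

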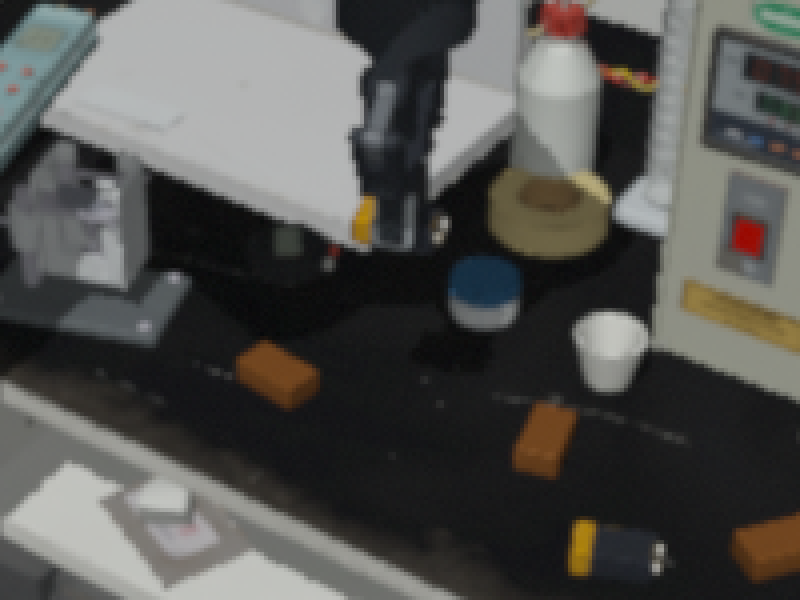

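The battery is held flat across its width: yellow end at crop (363,220), terminals at (438,230). The second battery and the brown blocks are untouched. Now over the mouth.

```bash
python3 -m pendant '[[[0.6,0.22,0],[0,0,0]],[[1,0.4,0],[0,0,0]],[[1,0.4,0],[0,0,0]],[[1,0.4,0],[0,0,0]],[[1,0.4,0],[0,0,0]],[[0.7,0.26,0],[0,0,0]],[[0.41,0.145,0],[0,0,0.017]],[[0,0,0],[0,0,0]]]' && python3 to.py .4865 .2025 .135 17.7; python3 - <<'E'
from h import *
o=np.zeros((600,800,3),np.uint8)
c=get_image("top");o[:300,:400]=cv2.resize(c["img"][210:285,215:315],(400,300),interpolation=3)
c=get_image("scene");cv2.imwrite("pics/over1s.png",c["img"]);o[:600,400:]=cv2.resize(c["img"][195:285,220:280],(400,600),interpolation=3)
cv2.imwrite("pics/over1.png",o)
E
```

```text
time_s: 9.05
position: [0.4862, 0.2029, 0.1647]
tool_rot: [[-0.305, 0.952, -0.0], [0.952, 0.305, -0.0], [-0.0, -0.0, -1.0]]
ft_force: [-0.1, -0.4, -0.5]
grip_width: 0.0243
gripper_force: 59.0
turn z (units) 0.01 yaw 17.75 tilt [-4.e-04 -2.e-04 -1.e+00]
shift units after turn: [-0.013  0.004  0.742] pos [0.4862 0.2029 0.1647] F [-0.1 -0.4 -0.5] w 0.0243 t 9.05
```

View pics/over1.png

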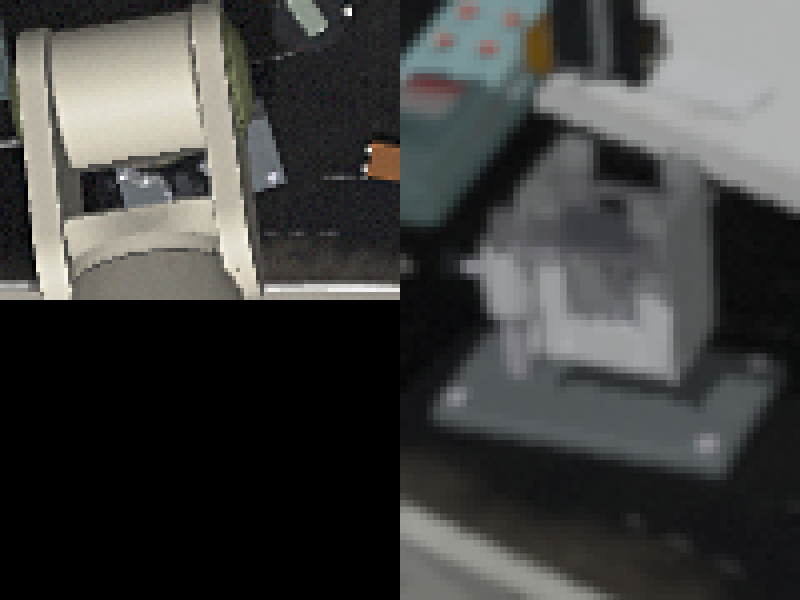

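The scene crop shows the battery (yellow end at (540,45)) above the mouth (notch at (630,160)). The arm hides the mouth in the top view, so I feel downward.

```bash
python3 -m pendant '[[[0,0,0.4],[0,0,0]],[[0,0,0.35],[0,0,0]],[[0,0,0.15],[0,0,0]],[[0,0,0.1],[0,0,0]],[[0,0,0],[0,0,0]]]' && python3 -m pendant '[[[0,0,0.1],[0,0,0]],[[0,0,0.1],[0,0,0]],[[0,0,0],[0,0,0]]]' && python3 to.py .4865 .2025 .11 17.7
```

```text
time_s: 9.78
position: [0.4864, 0.2025, 0.1249]
tool_rot: [[-0.304, 0.953, -0.0], [0.953, 0.304, -0.0], [0.0, -0.0, -1.0]]
ft_force: [-0.8, -0.4, -0.4]
grip_width: 0.0247
gripper_force: 59.0
time_s: 10.15
position: [0.4862, 0.2026, 0.1166]
tool_rot: [[-0.304, 0.953, -0.001], [0.953, 0.304, -0.0], [0.0, -0.001, -1.0]]
ft_force: [-0.2, 0.3, -0.2]
grip_width: 0.0246
gripper_force: 59.0
turn z (units) -0.005 yaw 17.68 tilt [-6.e-04 -1.e-04 -1.e+00]
shift units after turn: [-0.005  0.007  0.165] pos [0.4862 0.2026 0.1166] F [-0.2  0.3 -0.2] w 0.0246 t 10.15
```

```bash
python3 -m pendant '[[[0,0,0.06],[0,0,0]],[[0,0,0.06],[0,0,0]]]' && python3 -m pendant '[[[0,0,0.06],[0,0,0]],[[0,0,0.06],[0,0,0]]]'
```

```text
time_s: 10.4
position: [0.4863, 0.2026, 0.112]
tool_rot: [[-0.304, 0.953, 0.0], [0.953, 0.304, 0.0], [-0.0, 0.0, -1.0]]
ft_force: [-0.1, -0.1, 0.1]
grip_width: 0.0242
gripper_force: 59.0
time_s: 10.65
position: [0.4863, 0.2026, 0.1071]
tool_rot: [[-0.304, 0.953, -0.0], [0.953, 0.304, 0.0], [0.0, -0.0, -1.0]]
ft_force: [0.3, -0.4, -1.1]
grip_width: 0.0242
gripper_force: 59.0
```

```bash
python3 -m pendant '[[[0,0,0.06],[0,0,0]],[[0,0,0.06],[0,0,0]]]' && python3 -m pendant '[[[0,0,0.06],[0,0,0]],[[0,0,0.06],[0,0,0]]]'
```

```text
time_s: 10.9
position: [0.4863, 0.2026, 0.1024]
tool_rot: [[-0.304, 0.953, -0.0], [0.953, 0.304, -0.0], [-0.0, -0.0, -1.0]]
ft_force: [0.0, 0.4, -1.4]
grip_width: 0.0245
gripper_force: 59.0
time_s: 11.15
position: [0.4867, 0.2027, 0.0981]
tool_rot: [[-0.304, 0.953, 0.001], [0.953, 0.304, 0.0], [-0.0, 0.001, -1.0]]
ft_force: [-0.8, -0.3, 5.0]
grip_width: 0.0246
gripper_force: 59.6
```

```bash
for i in 1; do python3 -m pendant '[[[0,0,0.05],[0,0,0]],[[0,0,0.05],[0,0,0]]]'; done; python3 -m pendant '[[[0,0,0.05],[0,0,0]],[[0,0,0.05],[0,0,0]]]'
```

```text
time_s: 11.4
position: [0.4868, 0.2027, 0.0942]
tool_rot: [[-0.304, 0.953, 0.002], [0.953, 0.304, 0.0], [-0.0, 0.002, -1.0]]
ft_force: [0.3, 0.1, 0.8]
grip_width: 0.0245
gripper_force: 59.0
time_s: 11.65
position: [0.4863, 0.2026, 0.0897]
tool_rot: [[-0.304, 0.953, 0.0], [0.953, 0.304, 0.0], [-0.0, 0.0, -1.0]]
ft_force: [0.9, -0.2, 3.3]
grip_width: 0.0243
gripper_force: 59.6
```

```bash
python3 -m pendant '[[[0,0,0.05],[0,0,0]],[[0,0,0.05],[0,0,0]]]'; python3 -m pendant '[[[0,0,0.05],[0,0,0]],[[0,0,0.05],[0,0,0]]]';python3 -m pendant '[[[0,0,0.05],[0,0,0]],[[0,0,0.05],[0,0,0]]]'; python3 - <<'E'
from rig import *
for n in("top","scene"):
  pass
E
```

```text
time_s: 11.9
position: [0.4863, 0.2026, 0.0857]
tool_rot: [[-0.304, 0.953, 0.0], [0.953, 0.304, -0.0], [-0.0, 0.0, -1.0]]
ft_force: [-0.2, -0.0, 4.3]
grip_width: 0.0244
gripper_force: 59.6
time_s: 12.15
position: [0.4863, 0.2026, 0.0816]
tool_rot: [[-0.304, 0.953, 0.0], [0.953, 0.304, 0.0], [-0.0, 0.0, -1.0]]
ft_force: [-1.0, -1.1, 5.4]
grip_width: 0.0242
gripper_force: 59.7
time_s: 12.4
position: [0.4863, 0.2026, 0.0777]
tool_rot: [[-0.304, 0.953, 0.0], [0.953, 0.304, 0.0], [-0.0, 0.0, -1.0]]
ft_force: [-0.0, -0.3, 5.6]
grip_width: 0.0246
gripper_force: 59.8
```

```bash
python3 -m pendant '[[[0,0,0.03],[0,0,0]],[[0,0,0.03],[0,0,0]]]'; python3 -m pendant '[[[0,0,0.03],[0,0,0]],[[0,0,0.03],[0,0,0]]]';python3 -m pendant '[[[0,0,0.03],[0,0,0]],[[0,0,0.03],[0,0,0]]]'; python3 - <<'E'
from h import *
c=get_image("scene");cv2.imwrite("pics/in1.png",cv2.resize(c["img"][195:285,220:280],(400,600),interpolation=3))
E
```

```text
time_s: 12.65
position: [0.4863, 0.2026, 0.0752]
tool_rot: [[-0.304, 0.953, 0.0], [0.953, 0.304, -0.0], [-0.0, 0.0, -1.0]]
ft_force: [0.2, -0.1, 3.5]
grip_width: 0.0243
gripper_force: 60.4
time_s: 12.9
position: [0.4863, 0.2026, 0.0729]
tool_rot: [[-0.304, 0.953, 0.0], [0.953, 0.304, -0.0], [-0.0, 0.0, -1.0]]
ft_force: [0.6, -0.5, 4.8]
grip_width: 0.0242
gripper_force: 60.5
time_s: 13.15
position: [0.4863, 0.2026, 0.0705]
tool_rot: [[-0.304, 0.953, 0.0], [0.953, 0.304, -0.0], [-0.0, 0.0, -1.0]]
ft_force: [0.1, -1.0, 3.6]
grip_width: 0.0246
gripper_force: 60.5
```

```bash
python3 -m pendant '[[[0,0,0.05],[0,0,0]],[[0,0,0],[0,0,0]]]'; python3 -m pendant '[[[0,0,0],[0,0,0]],[[0,0,0],[0,0,0]],[[0,0,0],[0,0,0]]]' 0.41; python3 -m pendant '[[[0,0,-0.1],[0,0,0]],[[0,0,-0.2],[0,0,0]],[[0,0,-0.4],[0,0,0]]]'
```

```text
time_s: 13.45
position: [0.4863, 0.2026, 0.0684]
tool_rot: [[-0.303, 0.953, -0.0], [0.953, 0.303, 0.0], [0.0, -0.0, -1.0]]
ft_force: [0.3, -0.6, 3.2]
grip_width: 0.0244
gripper_force: 60.6
time_s: 13.82
position: [0.4861, 0.2026, 0.0683]
tool_rot: [[-0.304, 0.953, -0.001], [0.953, 0.304, -0.0], [0.0, -0.001, -1.0]]
ft_force: [-0.0, 1.2, -0.6]
grip_width: 0.0353
gripper_force: 0.0
time_s: 14.2
position: [0.4861, 0.2025, 0.097]
tool_rot: [[-0.304, 0.953, -0.001], [0.953, 0.304, -0.0], [0.0, -0.001, -1.0]]
ft_force: [-0.3, 0.1, 0.6]
grip_width: 0.0348
gripper_force: 0.0
```

Free. I lift clear, head for the second battery and look at the magazine on the way.

```bash
python3 -m pendant '[[[0,0,-0.8],[0,0,0]],[[0,0,-0.8],[0,0,0]],[[0,0,-0.1],[0,0,-0.35]],[[-1,-0.4,0],[0,0,-0.35]],[[-1,-0.4,0],[0,0,0]],[[-1,-0.4,0],[0,0,0]],[[-1,-0.4,0],[0,0,0]],[[-1,-0.4,0],[0,0,0]]]' 0.6; python3 to.py .4615 -.1974 .12 21.2;  python3 - <<'E'
from meas import *
for n in("top","scene"):
    P,C=avg(n,4)
    Q=P[near(P,.487,.201,.05)];L=inframe(Q,[.487,.201],17.7)
    k=(abs(L[:,0])<8)&(abs(L[:,1])<18);print(n,"inside z",np.percentile(Q[k,2],[5,25,50,75,95]).round(4))
o=np.zeros((600,800,3),np.uint8)
c=get_image("top");o[:400,:400]=cv2.resize(c["img"][225:275,240:290],(400,400),interpolation=3)
c=get_image("scene");o[:600,400:]=cv2.resize(c["img"][195:285,220:280],(400,600),interpolation=3)
cv2.imwrite("pics/after1.png",o)
E
```

```text
time_s: 15.2
position: [0.4821, -0.0141, 0.1639]
tool_rot: [[-0.362, 0.932, -0.001], [0.932, 0.362, 0.0], [0.001, -0.001, -1.0]]
ft_force: [0.2, 0.9, -0.2]
grip_width: 0.0511
gripper_force: 0.0
turn z (units) 0.004 yaw 21.22 tilt [-1.1e-03  3.0e-04 -1.0e+00]
shift units after turn: [-4.087 -2.137  1.098] pos [ 0.4821 -0.0141  0.1639] F [ 0.2  0.9 -0.2] w 0.0511 t 15.2
top inside z [0.0845 0.0865 0.0882 0.0894 0.0912]
scene inside z [-0.6056 -0.128   0.0114  0.0573  0.0883]
```

View pics/after1.png

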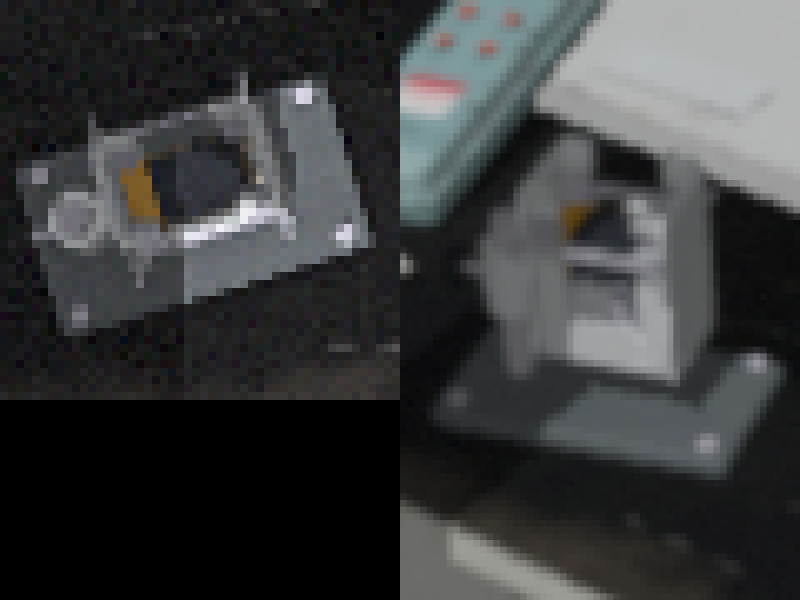

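The first battery sits in the tube with its top at z ≈ 0.088 (top crop, yellow at (140,195)). That is the lip-underside height, so it is latched. If it were only on the ramps, its top would be at ~0.11. Now the second battery.

```bash
python3 -m pendant '[[[-1,-0.53,0],[0,0,0]],[[-1,-0.53,0.2],[0,0,0]],[[-1,-0.53,0.4],[0,0,0]],[[-0.7,-0.35,0.4],[0,0,0]],[[-0.39,-0.2,0.1],[0,0,0]],[[0,0,0],[0,0,0]]]'; python3 to.py .4615 -.1974 .005 21.2
```

```text
time_s: 16.45
position: [0.462, -0.1964, 0.1206]
tool_rot: [[-0.36, 0.933, -0.0], [0.933, 0.36, 0.0], [0.0, 0.0, -1.0]]
ft_force: [0.4, 0.0, 0.5]
grip_width: 0.0508
gripper_force: 0.0
turn z (units) -0.014 yaw 21.13 tilt [-0.e+00  2.e-04 -1.e+00]
shift units after turn: [-0.018 -0.021  2.89 ] pos [ 0.462  -0.1964  0.1206] F [0.4 0.  0.5] w 0.0508 t 16.45
```

```bash
python3 -m pendant '[[[-0.02,-0.02,1],[0,0,0]],[[0,0,1],[0,0,0]],[[0,0,0.5],[0,0,0]],[[0,0,0.25],[0,0,0]],[[0,0,0.13],[0,0,0]],[[0,0,0],[0,0,0]],[[0,0,0],[0,0,0]]]' && python3 to.py .4615 -.1974 .005 21.2 && python3 -m pendant '[[[0,0,0],[0,0,0]],[[0,0,0],[0,0,0]],[[0,0,0],[0,0,0]],[[0,0,0],[0,0,0]],[[0,0,0],[0,0,0]]]' 0.15 60 && python3 -m pendant '[[[0,0,-0.3],[0,0,0]],[[0,0,-0.6],[0,0,0]],[[0,0,-1],[0,0,0]],[[0,0,-1],[0,0,0]],[[0,0,-1],[0,0,0]],[[0,0,-0.1],[0,0,0.69]],[[0,0,0],[0,0,0]]]';python3 to.py .4865 .2014 .165 17.7
```

```text
time_s: 17.32
position: [0.4618, -0.1974, 0.006]
tool_rot: [[-0.361, 0.932, 0.001], [0.932, 0.361, -0.001], [-0.001, 0.001, -1.0]]
ft_force: [-0.1, 0.3, -0.1]
grip_width: 0.0511
gripper_force: 0.0
turn z (units) -0.004 yaw 21.18 tilt [ 1.e-03 -8.e-04 -1.e+00]
shift units after turn: [ 0.003 -0.006  0.025] pos [ 0.4618 -0.1974  0.006 ] F [-0.1  0.3 -0.1] w 0.0511 t 17.325
time_s: 17.95
position: [0.4616, -0.1974, 0.006]
tool_rot: [[-0.361, 0.933, 0.001], [0.933, 0.361, -0.001], [-0.001, 0.001, -1.0]]
ft_force: [-0.6, 1.0, 6.3]
grip_width: 0.0246
gripper_force: 59.6
time_s: 18.82
position: [0.4614, -0.1972, 0.1662]
tool_rot: [[-0.305, 0.952, 0.001], [0.952, 0.305, -0.001], [-0.001, 0.001, -1.0]]
ft_force: [-0.2, -1.1, 0.3]
grip_width: 0.0245
gripper_force: 59.0
turn z (units) 0.009 yaw 17.75 tilt [ 1.1e-03 -8.0e-04 -1.0e+00]
shift units after turn: [9.303 3.629 0.031] pos [ 0.4614 -0.1972  0.1662] F [-0.2 -1.1  0.3] w 0.0245 t 18.825
```

```bash
python3 -m pendant '[[[0.6,0.23,0],[0,0,0]],[[1,0.39,0],[0,0,0]],[[1,0.39,0],[0,0,0]],[[1,0.39,0],[0,0,0]],[[1,0.39,0],[0,0,0]],[[1,0.39,0],[0,0,0]],[[1,0.39,0],[0,0,0]],[[1,0.39,0],[0,0,0]]]'; python3 -m pendant '[[[1,0.39,0],[0,0,0]],[[0.5,0.2,0],[0,0,0]],[[0.2,0.08,0],[0,0,0]],[[0,0,0],[0,0,0]]]';python3 to.py .4866 .2012 .125 17.7;python3 - <<'E'
from h import *
c=get_image("scene");cv2.imwrite("pics/over2.png",cv2.resize(c["img"][185:285,210:290],(480,600),interpolation=3))
E
```

```text
time_s: 19.82
position: [0.4812, 0.1297, 0.1649]
tool_rot: [[-0.306, 0.952, -0.001], [0.952, 0.306, -0.0], [0.0, -0.001, -1.0]]
ft_force: [-0.3, -1.1, -0.2]
grip_width: 0.0245
gripper_force: 59.0
time_s: 20.32
position: [0.4863, 0.2011, 0.165]
tool_rot: [[-0.305, 0.952, -0.001], [0.952, 0.305, -0.0], [-0.0, -0.001, -1.0]]
ft_force: [-0.3, -0.2, -0.5]
grip_width: 0.0248
gripper_force: 59.0
turn z (units) 0.014 yaw 17.77 tilt [-8.e-04 -3.e-04 -1.e+00]
shift units after turn: [1.000e-03 8.000e-03 1.001e+00] pos [0.4863 0.2011 0.165 ] F [-0.3 -0.2 -0.5] w 0.0248 t 20.325
```

View pics/over2.png

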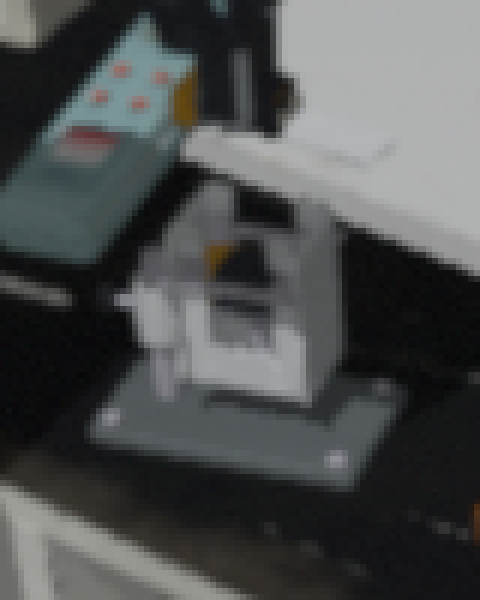

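The second battery (yellow at (185,100)) is over the mouth, and the first shows in the window at (235,260). Descending.

```bash
python3 -m pendant '[[[0,0.01,0.4],[0,0,0.01]],[[0,0,0.35],[0,0,0]],[[0,0,0.2],[0,0,0]],[[0,0,0.1],[0,0,0]],[[0,0,0.1],[0,0,0]],[[0,0,0],[0,0,0]]]'; python3 -m pendant '[[[0,0,0.06],[0,0,0]],[[0,0,0.06],[0,0,0]],[[0,0,0],[0,0,0]]]'; python3 -m pendant '[[[0,0,0.06],[0,0,0]],[[0,0,0.06],[0,0,0]],[[0,0,0],[0,0,0]]]'
```

```text
time_s: 21.12
position: [0.4869, 0.2014, 0.1193]
tool_rot: [[-0.304, 0.953, -0.0], [0.953, 0.304, -0.0], [-0.0, -0.0, -1.0]]
ft_force: [-0.2, -0.4, -0.5]
grip_width: 0.024
gripper_force: 59.0
time_s: 21.5
position: [0.4868, 0.2014, 0.1144]
tool_rot: [[-0.304, 0.953, -0.0], [0.953, 0.304, -0.0], [0.0, -0.0, -1.0]]
ft_force: [0.6, 0.3, -0.5]
grip_width: 0.0244
gripper_force: 59.0
time_s: 21.88
position: [0.4868, 0.2014, 0.1095]
tool_rot: [[-0.304, 0.953, -0.001], [0.953, 0.304, -0.0], [0.0, -0.001, -1.0]]
ft_force: [0.6, -0.4, -0.2]
grip_width: 0.0247
gripper_force: 59.0
```

```bash
python3 -m pendant '[[[0,0,0.06],[0,0,0]],[[0,0,0.06],[0,0,0]],[[0,0,0],[0,0,0]]]'
```

```text
time_s: 22.25
position: [0.4867, 0.2014, 0.1047]
tool_rot: [[-0.304, 0.953, -0.0], [0.953, 0.304, -0.0], [0.0, -0.0, -1.0]]
ft_force: [0.5, -0.1, -0.6]
grip_width: 0.0252
gripper_force: 59.0
```

```bash
python3 -m pendant '[[[0,0,0.06],[0,0,0]],[[0,0,0.06],[0,0,0]]]'; python3 -m pendant '[[[0,0,0.05],[0,0,0]],[[0,0,0.05],[0,0,0]]]'
```

```text
time_s: 22.5
position: [0.487, 0.2014, 0.1001]
tool_rot: [[-0.304, 0.953, 0.0], [0.953, 0.304, 0.0], [-0.0, 0.0, -1.0]]
ft_force: [-0.7, -0.2, 5.2]
grip_width: 0.0243
gripper_force: 59.6
time_s: 22.75
position: [0.4874, 0.2015, 0.0967]
tool_rot: [[-0.304, 0.953, 0.002], [0.953, 0.304, 0.0], [-0.0, 0.002, -1.0]]
ft_force: [-0.2, 0.2, 5.6]
grip_width: 0.0245
gripper_force: 59.7
```

```bash
python3 -m pendant '[[[0,0,0.05],[0,0,0]],[[0,0,0.05],[0,0,0]]]'; python3 -m pendant '[[[0,0,0.05],[0,0,0]],[[0,0,0.05],[0,0,0]]]'
```

```text
time_s: 23.0
position: [0.4876, 0.2015, 0.0927]
tool_rot: [[-0.303, 0.953, 0.002], [0.953, 0.303, 0.0], [-0.0, 0.002, -1.0]]
ft_force: [1.8, 0.4, 6.0]
grip_width: 0.0246
gripper_force: 59.7
time_s: 23.25
position: [0.4876, 0.2015, 0.0886]
tool_rot: [[-0.303, 0.953, 0.002], [0.953, 0.303, 0.0], [-0.0, 0.002, -1.0]]
ft_force: [1.8, 1.0, 5.8]
grip_width: 0.0247
gripper_force: 59.8
```

```bash
python3 -m pendant '[[[0,0,0.05],[0,0,0]],[[0,0,0.05],[0,0,0]]]'; python3 -m pendant '[[[0,0,0.05],[0,0,0]],[[0,0,0.04],[0,0,0]]]'
```

```text
time_s: 23.5
position: [0.4876, 0.2015, 0.0846]
tool_rot: [[-0.303, 0.953, 0.002], [0.953, 0.303, 0.0], [-0.0, 0.002, -1.0]]
ft_force: [1.4, 0.0, 5.7]
grip_width: 0.0245
gripper_force: 59.9
time_s: 23.75
position: [0.4876, 0.2015, 0.081]
tool_rot: [[-0.303, 0.953, 0.002], [0.953, 0.303, 0.0], [-0.0, 0.002, -1.0]]
ft_force: [0.2, -0.8, 6.6]
grip_width: 0.0247
gripper_force: 59.9
```

```bash
python3 -m pendant '[[[0,0,0.025],[0,0,0]],[[0,0,0.025],[0,0,0]]]';  python3 -m pendant '[[[0,0,0.025],[0,0,0]],[[0,0,0],[0,0,0]]]'
```

```text
time_s: 24.0
position: [0.4876, 0.2015, 0.0791]
tool_rot: [[-0.304, 0.953, 0.002], [0.953, 0.304, 0.0], [-0.0, 0.002, -1.0]]
ft_force: [0.7, -0.7, 6.0]
grip_width: 0.0244
gripper_force: 60.0
time_s: 24.25
position: [0.4876, 0.2015, 0.078]
tool_rot: [[-0.303, 0.953, 0.002], [0.953, 0.303, 0.0], [-0.0, 0.002, -1.0]]
ft_force: [1.4, 1.0, 5.1]
grip_width: 0.0247
gripper_force: 59.8
```

```bash
python3 -m pendant '[[[0,0,0.025],[0,0,0]],[[0,0,0],[0,0,0]]]';  python3 -m pendant '[[[0,0,0.02],[0,0,0]],[[0,0,0],[0,0,0]]]'
```

```text
time_s: 24.5
position: [0.4875, 0.2015, 0.0767]
tool_rot: [[-0.303, 0.953, 0.002], [0.953, 0.303, 0.0], [-0.0, 0.002, -1.0]]
ft_force: [1.8, 1.3, 3.1]
grip_width: 0.0244
gripper_force: 59.8
time_s: 24.75
position: [0.4875, 0.2015, 0.0761]
tool_rot: [[-0.304, 0.953, 0.002], [0.953, 0.304, 0.0], [-0.0, 0.002, -1.0]]
ft_force: [2.8, 1.1, 4.9]
grip_width: 0.0246
gripper_force: 60.1
```

```bash
python3 -m pendant '[[[0,0,0.02],[0,0,0]],[[0,0,0],[0,0,0]]]'
```

```text
time_s: 25.0
position: [0.4875, 0.2015, 0.0752]
tool_rot: [[-0.304, 0.953, 0.002], [0.953, 0.304, 0.0], [-0.0, 0.002, -1.0]]
ft_force: [2.6, 1.3, 5.6]
grip_width: 0.0245
gripper_force: 60.0
```

```bash
python3 -m pendant '[[[0,0,0.02],[0,0,0]],[[0,0,0],[0,0,0]]]'
```

```text
time_s: 25.25
position: [0.4875, 0.2015, 0.0744]
tool_rot: [[-0.304, 0.953, 0.002], [0.953, 0.304, 0.0], [-0.0, 0.002, -1.0]]
ft_force: [1.5, -0.0, 5.0]
grip_width: 0.0246
gripper_force: 60.0
```

```bash
python3 -m pendant '[[[0,0,0.015],[0,0,0]],[[0,0,0],[0,0,0]]]'
```

```text
time_s: 25.5
position: [0.4875, 0.2015, 0.074]
tool_rot: [[-0.304, 0.953, 0.002], [0.953, 0.304, 0.0], [-0.0, 0.002, -1.0]]
ft_force: [2.4, 0.6, 7.5]
grip_width: 0.0243
gripper_force: 60.3
```

```bash
python3 -m pendant '[[[0,0,0.015],[0,0,0]],[[0,0,0],[0,0,0]]]'
```

```text
time_s: 25.75
position: [0.4875, 0.2015, 0.074]
tool_rot: [[-0.304, 0.953, 0.002], [0.953, 0.304, 0.0], [-0.0, 0.002, -1.0]]
ft_force: [1.7, 0.2, 12.6]
grip_width: 0.0247
gripper_force: 61.0
```

```bash
python3 -m pendant '[[[0,0,0.015],[0,0,0]],[[0,0,0],[0,0,0]]]'
```

```text
time_s: 26.0
position: [0.4876, 0.2015, 0.0739]
tool_rot: [[-0.304, 0.953, 0.003], [0.953, 0.304, 0.0], [-0.001, 0.003, -1.0]]
ft_force: [-1.0, 0.0, 17.9]
grip_width: 0.0245
gripper_force: 61.6
```

The stack is solid at 18 N, after the lip force dropped at 0.0767. I back off the preload, release and lift.

```bash
python3 -m pendant '[[[0,0,-0.03],[0,0,0]],[[0,0,0],[0,0,0]]]'; python3 -m pendant '[[[0,0,0],[0,0,0]],[[0,0,0],[0,0,0]],[[0,0,0],[0,0,0]]]' 0.41; python3 -m pendant '[[[0,0,-0.1],[0,0,0]],[[0,0,-0.2],[0,0,0]],[[0,0,-0.4],[0,0,0]],[[0,0,-0.8],[0,0,0]],[[0,0,-0.8],[0,0,0]],[[0,0,-0.5],[0,0,0]]]'; python3 -m pendant '[[[-1,-0.4,0],[0,0,0]],[[-1,-0.4,0],[0,0,0]],[[-1,-0.4,0],[0,0,0]],[[-1,-0.4,0],[0,0,0]],[[-1,-0.4,0],[0,0,0]],[[0,0,0],[0,0,0]]]' ; python3 - <<'E'
from meas import *
P,C=avg("top",4)
Q=P[near(P,.487,.201,.05)];L=inframe(Q,[.487,.201],17.7)
k=(abs(L[:,0])<8)&(abs(L[:,1])<18);print("inside z",np.percentile(Q[k,2],[5,25,50,75,95]).round(4))
for y in(-18,-9,0,9,18):
    m=(abs(L[:,0])<8)&(abs(L[:,1]-y)<4.5);print(y,np.median(Q[m,2]).round(4))
o=np.zeros((600,800,3),np.uint8)
c=get_image("top");o[:400,:400]=cv2.resize(c["img"][225:275,240:290],(400,400),interpolation=3)
c=get_image("scene");o[:600,400:]=cv2.resize(c["img"][195:285,220:280],(400,600),interpolation=3)
cv2.imwrite("pics/after2.png",o)
E
```

```text
time_s: 26.25
position: [0.4875, 0.2015, 0.0741]
tool_rot: [[-0.304, 0.953, 0.002], [0.953, 0.304, 0.0], [-0.0, 0.002, -1.0]]
ft_force: [3.0, 1.1, 8.0]
grip_width: 0.0247
gripper_force: 60.3
time_s: 26.62
position: [0.4864, 0.2013, 0.0731]
tool_rot: [[-0.304, 0.953, -0.001], [0.953, 0.304, -0.0], [0.0, -0.001, -1.0]]
ft_force: [-0.6, 0.2, 0.7]
grip_width: 0.0348
gripper_force: 0.0
time_s: 27.38
position: [0.4871, 0.2014, 0.1877]
tool_rot: [[-0.304, 0.953, 0.002], [0.953, 0.304, 0.0], [-0.0, 0.002, -1.0]]
ft_force: [-0.1, -0.9, -0.1]
grip_width: 0.0351
gripper_force: 0.0
time_s: 28.12
position: [0.4713, -0.0156, 0.1861]
tool_rot: [[-0.3, 0.954, 0.001], [0.954, 0.3, -0.0], [-0.001, 0.0, -1.0]]
ft_force: [0.4, 1.1, 0.8]
grip_width: 0.0353
gripper_force: 0.0
inside z [0.0847 0.0859 0.0876 0.0902 0.0921]
-18 0.0872
-9 0.0892
0 0.0866
9 0.0883
18 0.0863
```

View pics/after2.png

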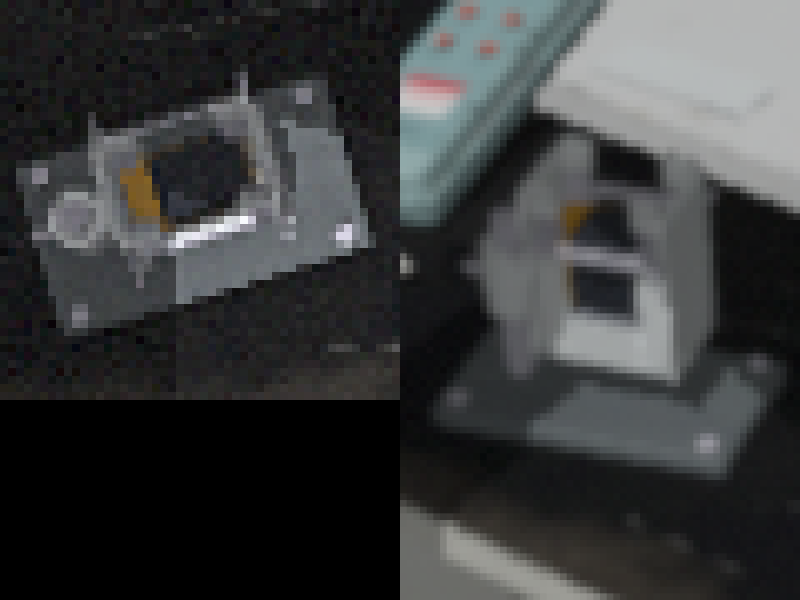

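Both batteries show in the side windows, the upper at (600,225) and the lower at (600,290). The top face is level at z ≈ 0.087, the same latched height as before, and the robot is clear. Handing in.

```bash
python3 -c "from rig import *; print(close_job())"
```

```text
the job is handed in; nothing more can be done
None
```

Both black batteries are in the magazine, one on top of the other and latched under the lips; the highest force I read while loading was about 18 N, the robot ended clear of everything, and the job was handed in at about 28 s (no verdict was returned).

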